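Load the tin crate and drop its retaining bar

ROBOT

A 7-joint arm with a two-finger parallel gripper is mounted at the origin on the work surface. World frame = base frame: x ahead of the robot, y to its left, z up, the work surface at z = 0. Lengths are in mm, angles in rad, forces in N, time in s.
With the tool pointing down it reaches from about 400 to 875 mm from the base axis. Payload 4.4 kg.
Tool frame: the origin (TCP) lies at the very end of the fingers, on their centre line; the grasp point (between the pads) lies 19 mm behind it; z points along the fingers, y is the line along which they close (so a half turn about z gives the same grasp; the last joint's range is limited). The gripper opens to 85 mm and grips with 20 to 120 N. Pads are 22 mm wide; open, the fingers measure 114 mm over their backs; the gripper's body (76 mm by 85 mm) begins 54 mm behind the grasp point. The pads swing forward as they close: fully open they stand 13 mm farther back than shut.
Start: joints at [-1.412, 0.628, 0.038, 1.517, -0.027, 0.996, -0.02], TCP at [144.867, 633.665, 231.313] pointing down, gripper open.
Joint ranges: [-3.06, 3.06], [-0.37, 2.12], [-1.25, 1.32], [0.18, 2.47], [-1.1, 4.24], [0.23, 1.98], [-2.94, 2.94]. Speed limits (rad/s): [2.57, 2.57, 3.14, 3.14, 3.14, 3.14, 3.14].

INTERFACE

Orientations are given as a unit quaternion [w, x, y, z].
In Python, from station import * gives the robot as it stands. Calls block until the motion is done:
- move_ptp(position, orientation): joint-space move of the TCP to a pose.
- move_straight(position, vel=150, frame=None, f_stop=None): straight line of the TCP; frame=None keeps the orientation; vel is the mean speed in mm/s. With f_stop (N) it stops when the force on the tool has changed by that much, and returns True; else False.
- movej(angles): joint-space move.
- grip(opening): opening from 0.0 (shut) to 1.0 (fully open); the grip force is fixed at half the most; returns when the fingers have stopped.
- sleep(seconds).
- inverse_kinematics(position, orientation): joint angles nearest the present ones, or None.
- sense(): the state.
- get_image(name): name is "scene" or "top" or "wrist"; returns a dict with "color" (384x512x3 uint8, blue, green, red), "fx", "fy", "cx", "cy" (pixels), "R" (3x3) and "t" (3): a world point X has camera coordinates R X + t. Camera axes: x right, y down, z forward; pixel columns grow to the right and rows downward; lengths in mm; the calibration is good to about 2 mm. A picture is of the moment at which its call begins. There is no depth.
A pose or a line that the arm cannot do raises IKError and nothing moves.
- close_job(): hands the job in; it is judged then, once.
Trained networks look in the newest picture that a camera, given by its name, has taken for a name from the list of things; names that differ only in an ending like _2 or _b are one class to them, and where a whole thing is asked for, a point or a joint stands for the part that bears it (a point fixed in the world has none). Each returns a list of dicts, best first, with "confidence" (0 to 1); they miss things now and then, are a little off and sometimes report something else, mostly with a low value. They report only what shows in the picture. A call takes as long as a camera call. They do not tell look-alikes from the thing itself.
- trace(camera, thing): "pixels" (384x512 bool, what is visible of it).
- tip_of(camera, thing): "xyz" ([x, y, z] in mm, in world coordinates, good to about 4 mm: a listed point, or the origin of a listed thing).
The state is a dict: "t": time; "qpos": joint angles; "qd": joint speeds; "joint_efforts": joint torques, N m; "tcp_pos": TCP position; "eef_rot": TCP orientation; "force": force on the tool from outside, world axes, zero at the start; "moment": the same for the moment, N m; "finger_gap": opening from 0.0 (shut) to 1.0 (fully open); "gripper_force": force on a finger pad.
Only numpy, scipy, OpenCV 4.12 (cv2) and the standard library are available. Lean on these libraries where they do the work, as an engineer would, in place of code of your own. Each camera call takes 0.05 s, during which the arm holds its last target. There are 200 camera calls.

TASK

Slide the two adhesive tins standing in front of the divided crate into its two empty bays, one tin per bay and pushed right in, keeping them upright and on the bench, without lifting them. Then swing the retaining bar down across the front of the bays until it rests in its catch. Do not disturb the roll of tape, the bundle of insoles or the scanner.

Things in the scene. Friction and masses are not known exactly. Their poses are not given: they have to be found in the camera images.
- crate: low plywood crate fixed to the bench: 3 bays side by side, open at top and front; one, any, already holds a tin, paper slips lie in the others. Origin: bench height, middle of open front; x into the bays, y left, z up. Bays 96 mm wide, 90 deep (x 0 to 90), centred at y -104, 0, +104 mm; walls 8 mm thick, 50 high, back wall 10. The floor is level with the bench, no lip: tins slide straight in
- bay0 (a point): where the centre of a tin's underside belongs in the right-hand bay: at bench height, 46 mm in from the open front (a tin there has 5 mm to the back wall)
- bay1 (a point): the same point in the middle bay
- bay2 (a point): the same point in the left-hand bay
- tin_a: closed round metal tin, 78 mm across and 72 mm high, about 0.4 kg, paper band round it; too wide for most grippers, so it is pushed; origin at the centre of its underside, z up. Starts in front of the crate, on its left side
- tin_b: closed round metal tin, 78 mm across and 72 mm high, about 0.4 kg, paper band round it; too wide for most grippers, so it is pushed; origin at the centre of its underside, z up. Starts in front of the crate, on its right side
- tin_c: closed round metal tin, 78 mm across and 72 mm high, about 0.4 kg, paper band round it; too wide for most grippers, so it is pushed; origin at the centre of its underside, z up. Starts already in one of the bays and stays there
- bar (a joint): angle of the retaining bar (rad): 0 = level across the bays' front, resting in the U-shaped catch on the crate's right side; pi/2 = upright; more = leaning out to the left. Starts at 2.2 to 2.6, stop at 2.65. Stiff hinge: stays where left, takes 2 to 3 N at the handle. Flat aluminium strip, 366 mm long, 20 high, 6 thick, turning in the upright plane 14 mm in front of the crate's open front
- bar_hinge (a point): point on the bar's hinge axis, at crate x = -14, y = +174, z = 40 mm; the axis runs along the crate's x
- bar_handle (a point): grip point on the bar's handle, 200 mm along the bar from the hinge and 62 mm in front of the bar's middle plane (crate x = -76 mm). The handle is a black round stick, 16 mm thick, parallel to the crate's x, standing out towards the robot from the bar's face to 23 mm beyond this point. With the bar down this point is at crate y = -26, z = 40 mm
- insoles: banded bundle of dark blue shoe insoles lying flat, about 227 x 82 x 42 mm, origin at its underside's centre, x along it; leave it where it is
- tape: roll of brown packing tape lying flat, 110 mm across, 48 mm high, origin at its underside's centre; leave it where it is
- scanner: grey desk scanner, 110 x 75 mm, 100 mm high, origin at its underside's centre; leave it where it is
Mind the look-alikes: they are no part of the job. Leave any turquoise look-alike of the tin_b alone.

How it is judged:
By the outcome, as a careful person would: the job done as asked, in the order asked, and still so for the second after the job is handed in, with the robot touching nothing.
It also fails if it takes over 67 s, if anything falls off the work surface, if the arm or the gripper's body presses on something with over 40 N, if the wrist force passes 120 N, or if a joint passes its speed limit or range.

## Working session

There is one attempt and no reset: what is moved stays moved. The work goes in short steps, each a Python script; the robot and the scene stay as the last script left them, time stands still between calls to the robot, and variables do not carry over. Pictures are saved under pics/ and viewed, at most 10 in all, crops included, and the job is handed in when it is done.

```bash
mkdir -p pics; ls; python3 - <<'E'
from station import *
import cv2, numpy as np
for c in ("top","scene"):
    im=get_image(c); cv2.imwrite(f"pics/{c}0.png",im["color"])
    for th in ["crate","bay0","bay1","bay2","tin_a","bar_hinge","bar_handle","insoles","tape","scanner"]:
        print(c,th,[(np.round(d["xyz"]).tolist(),round(d["confidence"],2)) for d in tip_of(c,th)])
s=sense();print(s["t"],s["eef_rot"])
E
```

```text
pics
top crate [([615.0, -32.0, -4.0], 0.95)]
top bay0 [([663.0, 71.0, -3.0], 0.76), ([658.0, -30.0, 0.0], 0.69), ([654.0, -136.0, -1.0], 0.68)]
top bay1 [([663.0, 71.0, -3.0], 0.76), ([658.0, -30.0, 0.0], 0.69), ([654.0, -136.0, -1.0], 0.68)]
top bay2 [([663.0, 71.0, -3.0], 0.76), ([658.0, -30.0, 0.0], 0.69), ([654.0, -136.0, -1.0], 0.68)]
top tin_a [([392.0, -215.0, 1.0], 0.87), ([515.0, -191.0, 2.0], 0.75), ([659.0, 71.0, -1.0], 0.75), ([482.0, 108.0, -1.0], 0.72), ([534.0, -351.0, -1.0], 0.67), ([398.0, -68.0, 0.0], 0.62)]
top bar_hinge [([606.0, 146.0, 45.0], 0.86)]
top bar_handle [([544.0, 306.0, 160.0], 0.74)]
top insoles [([541.0, -523.0, 5.0], 0.56)]
top tape [([353.0, -452.0, 1.0], 0.8)]
top scanner [([417.0, 460.0, 3.0], 0.62)]
scene crate [([619.0, -32.0, 0.0], 0.76)]
scene bay0 [([662.0, -32.0, -0.0], 0.76), ([662.0, -139.0, -1.0], 0.65), ([666.0, 74.0, 4.0], 0.6)]
scene bay1 [([662.0, -32.0, -0.0], 0.76), ([662.0, -139.0, -1.0], 0.65), ([666.0, 74.0, 4.0], 0.6)]
scene bay2 [([662.0, -32.0, -0.0], 0.76), ([662.0, -139.0, -1.0], 0.65), ([666.0, 74.0, 4.0], 0.6)]
scene tin_a [([531.0, -345.0, 0.0], 0.71), ([392.0, -215.0, -1.0], 0.67), ([518.0, -184.0, -4.0], 0.66), ([657.0, 73.0, -2.0], 0.58), ([486.0, 115.0, 1.0], 0.55)]
scene bar_hinge [([605.0, 143.0, 43.0], 0.59)]
scene bar_handle [([538.0, 303.0, 157.0], 0.78)]
scene insoles [([543.0, -521.0, 3.0], 0.74)]
scene tape [([355.0, -450.0, 0.0], 0.84)]
scene scanner [([423.0, 462.0, -3.0], 0.79), ([547.0, -521.0, -1.0], 0.65)]
1.1 [-2.69230410e-05  1.12157318e-01  9.93690462e-01  9.07760235e-06]
```

View pics/top0.png

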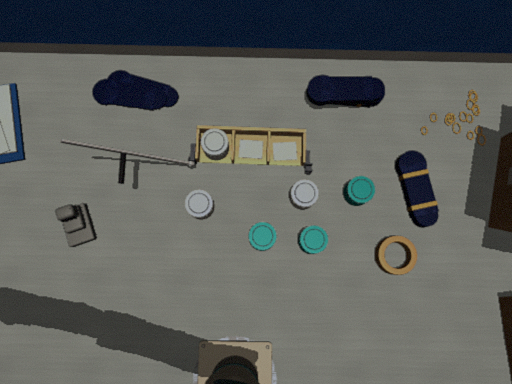

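View pics/scene0.png

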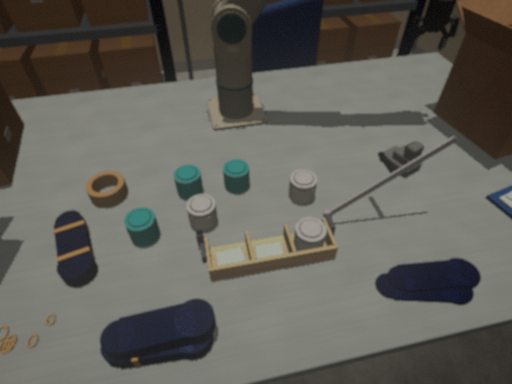

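Top view: white tins stand at (199,204), left, which fits tin_a, and at (305,194), right, which fits tin_b. A third white tin is in the left bay at (214,143), so that is tin_c. The look-alikes are turquoise, at (262,236), (313,240) and (360,190), and are to be left alone. The bar leans left from its hinge at (191,163), with the handle at (123,167). Next I'll refine the poses and confirm them with a crop.

```bash
cat > h.py <<'E'
from station import *
import cv2, numpy as np, json
from scipy.spatial.transform import Rotation as Rn
from scipy.optimize import least_squares
def proj(im,P):
    c=np.atleast_2d(P)@np.array(im["R"]).T+np.array(im["t"])
    return np.c_[im["fx"]*c[:,0]/c[:,2]+im["cx"], im["fy"]*c[:,1]/c[:,2]+im["cy"]]
A=np.linspace(0,2*np.pi,60,endpoint=False)
def cyl(p,r=39,h=72):
    return np.vstack([np.c_[p[0]+r*np.cos(A),p[1]+r*np.sin(A),0*A+z] for z in (0,h)])
def hullcen(uv):
    m=cv2.moments(cv2.convexHull(uv.astype(np.float32))); return np.array([m["m10"],m["m01"]])/m["m00"]
def find_tins(ims):
    """positions of tins: centroid of trace masks matched by projected cylinder, each camera"""
    out={}
    for c,im in ims.items():
        L=[]
        for d in trace(c,"tin_a"):
            v,u=np.nonzero(d["pixels"])
            if len(u)<80: continue
            cen=np.array([u.mean(),v.mean()])
            s=least_squares(lambda p:hullcen(proj(im,cyl(p)))-cen,[500,0],diff_step=1e-3)
            L.append(s.x)
        out[c]=np.round(L,1)
    return out
def C2W(C,p):  # crate pose (x,y,yaw), point
    c,s=np.cos(C[2]),np.sin(C[2]); p=np.asarray(p,float)
    return np.array([C[0]+c*p[0]-s*p[1],C[1]+s*p[0]+c*p[1]]+list(p[2:]))
E
cat > m.py <<'E'
from h import *
pts={"crate":(0,0),"bay":None,"bar_hinge":(-14,174)}
obs=[];H=[]
for k in range(4):
    ims={c:get_image(c) for c in ("top","scene")}
    for c in ims:
        for n in ("crate","bay0","bar_hinge","bar_handle"):
            D=tip_of(c,n)
            if n=="bay0":
                for d in sorted(D[:3],key=lambda d:d["xyz"][1]):
                    i=np.argmin([abs(d["xyz"][1]-y) for y in (-137,-31,72)]); obs.append(((46,(-104,0,104)[i]),d["xyz"][:2]))
            elif D and n=="bar_handle": H.append(D[0]["xyz"])
            elif D: obs.append((pts[n],D[0]["xyz"][:2]))
s=least_squares(lambda C:np.concatenate([C2W(C,a)-np.array(b) for a,b in obs]),[615,-32,-.03],loss="soft_l1",f_scale=4)
C=s.x; print("crate",C,"n",len(obs)); print("handle",np.round(H,0),np.mean(H,0))
T=find_tins(ims); print(T)
hm=np.median(H,0); hw=C2W(C,(-76,174,40)); R_=Rn.from_euler("z",-C[2]).apply(hm-hw)
print("hinge w",C2W(C,(-14,174,40)),"handle rel hinge crate frame",R_,"theta",np.arctan2(R_[2],-R_[1]))
json.dump({"C":C.tolist()},open("pose.json","w"))
def draw(im,img,P,col,S,o):
    uv=((proj(im,P)-o)*S).astype(int)
    cv2.polylines(img,[uv.reshape(-1,1,2)],False,col,1,cv2.LINE_AA)
im=ims["top"];S=3.2;o=np.array([145,105])
img=cv2.resize(im["color"][105:285,145:390],None,fx=S,fy=S,interpolation=cv2.INTER_CUBIC)
for y in (-156,-52,52,156):
    for a in (-4,4): draw(im,img,[C2W(C,(0,y+a,50)),C2W(C,(100,y+a,50))],(0,0,255),S,o)
draw(im,img,[C2W(C,(0,-160,50)),C2W(C,(0,160,50))],(0,0,255),S,o)
draw(im,img,[C2W(C,(0,-160,0)),C2W(C,(0,160,0))],(255,0,0),S,o)
for p in T["top"]:
    draw(im,img,cyl(p)[60:],(0,0,255),S,o)
cv2.imwrite("pics/crop1.png",img)
E
python3 m.py
```

```text
crate [ 6.14591198e+02 -3.05141149e+01 -2.78992225e-02] n 38
handle [[543. 303. 159.]
 [541. 303. 157.]
 [541. 305. 157.]
 [538. 305. 156.]
 [544. 303. 160.]
 [537. 306. 160.]
 [542. 304. 161.]
 [424. 465.  -2.]] [526.0375 324.375  138.375 ]
{'top': array([[664.4,   0. ],
       [394.2,   0. ],
       [537.4,   0. ],
       [400.1,   0. ],
       [486.9,   0. ],
       [523.1,   0. ],
       [655.4,   0. ]]), 'scene': array([[372.1,   0. ],
       [660.8,   0. ],
       [449.2,   0. ],
       [502.6,   0. ],
       [324.9,   0. ],
       [472.3,   0. ]])}
hinge w [605.4504808  143.80871005  40.        ] handle rel hinge crate frame [ -7.15788257 158.8238967  118.        ] theta 2.5026115888479263
```

```bash
sed -i 's/-cen,\[500,0\],diff_step=1e-3/-cen,[500.,20.],diff_step=1e-2/' h.py; python3 m.py
```

```text
crate [ 6.14909245e+02 -3.04963629e+01 -2.59458783e-02] n 38
handle [[543. 306. 159.]
 [538. 302. 158.]
 [543. 303. 158.]
 [540. 304. 159.]
 [545. 304. 158.]
 [538. 307. 154.]
 [543. 304. 160.]
 [539. 305. 160.]] [541.125  304.5375 158.175 ]
{'top': array([[ 666.4,   73.5],
       [ 399.3,  -67.8],
       [ 522.6, -185.1],
       [ 536.4, -345.2],
       [ 487.7,  112.4],
       [ 392.9, -211.6],
       [ 655.2,   39.7],
       [ 353.7, -447. ]]), 'scene': array([[ 477.8,  115. ],
       [ 526.8, -345.5],
       [ 379.4, -211.1],
       [ 388.5,  -66.2],
       [ 648.9,   77.7]])}
hinge w [605.42803371 143.80827456  40.        ] handle rel hinge crate frame [ -6.32006454 158.77273924 118.6       ] theta 2.500027393862945
```

View pics/crop1.png

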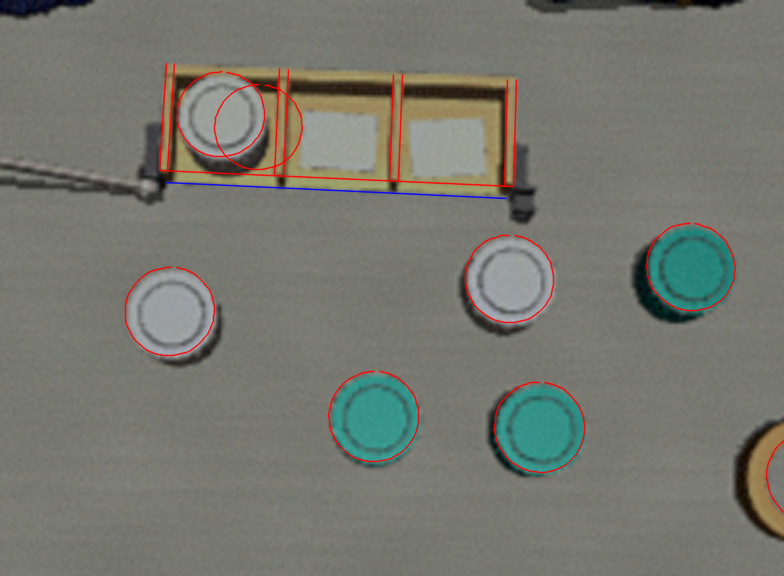

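The crop confirms it: the white tins at crop (172,312) and (508,280) are tin_a and tin_b, and the three turquoise ones are bystanders. The crate overlay fits. I'll push tin_a first, cradled between half-open fingers.

```bash
cat >> h.py <<'E'
try: C=np.array(json.load(open("pose.json"))["C"])
except Exception: C=None
def down(push):
    """quaternion, tool down, closing axis square to push direction (2D), wrist option nearest now"""
    d=np.array([push[0],push[1],0.]);d/=np.linalg.norm(d); z=np.array([0,0,-1.]);y=np.cross(z,d)
    return [Rn.from_matrix(np.c_[s*np.cross(y,z),s*y,z]).as_quat(scalar_first=True) for s in (1,-1)]
def pick(p,qs):
    q0=np.array(sense()["qpos"]);best=None
    for q in qs:
        j=inverse_kinematics(p,q)
        if j is not None:
            c=np.abs(np.array(j)-q0).max()
            if best is None or c<best[0]: best=(c,q)
    return best[1]
OFF=44.5
def stroke(a,b,z=18,app=18,zs=150,vel=80):
    """push tin from a to b (2D world): descend behind it, push, back off, rise"""
    a,b=np.array(a,float),np.array(b,float);d=(b-a)/np.linalg.norm(b-a)
    p=a-d*(OFF+app); q=pick([*p,z],down(d))
    move_ptp([*p,zs],q); move_straight([*p,z],vel=150)
    print("start",sense()["force"].round(1))
    hit=move_straight([*(b-d*OFF),z],vel=vel,f_stop=20)
    s=sense(); print("end",hit,np.round(s["tcp_pos"],1),np.round(s["force"],1),s["t"])
    e=np.array(s["tcp_pos"][:2])-d*(12 if z<100 else 0)
    move_straight([*e,z],vel=80); move_straight([*e,zs],vel=200)
def tinpos(around,cam="top"):
    im=get_image(cam)
    L=[l for l in find_tins({cam:im})[cam] if np.linalg.norm(l-around)<60]
    return L
E
python3 - <<'E'
from h import *
move_ptp([420,200,300],pick([420,200,300],down([1,0])))
grip(0.47); print(sense()["finger_gap"])
a=np.array([485.5,113]); b=C2W(C,(-70,0)); print(b)
stroke(a,b)
move_straight([400,120,200],vel=250)
print(tinpos(b),sense()["t"])
E
```

```text
0.4720703546085854
[544.93280562 -28.68035515]
start [ 0.1  0.3 -1.2]
end False [527.6  12.6  18. ] [-1.9  2.6  1.4] 11.825
[array([548.5, -26.4])] 13.8417
```

```bash
python3 - <<'E'
from h import *
a=np.array([546,-27.]); b=C2W(C,(47,0)); print(b)
stroke(a,b)
b2=C2W(C,(-75,-104)); 
t=tinpos([520,-186]); print(t, tinpos(b)); a2=np.array([520,-186.])
stroke(a2,b2)
move_straight([420,-120,200],vel=250)
im=get_image("top"); cv2.imwrite("pics/a1.png",cv2.resize(im["color"][110:260,150:380],None,fx=3,fy=3,interpolation=cv2.INTER_CUBIC))
print(b2,find_tins({"top":im}),sense()["t"])
E
```

```text
[661.8934263  -31.71568232]
start [0.1 0.6 0.6]
end False [617.3 -29.9  18. ] [-2.9 -0.7  1.9] 17.75
[array([ 522.9, -184.7])] []
start [0.6 0.  0.6]
end False [ 523.6 -174.1   17.7] [ 0.6 -0.2  0.5] 22.1917
[ 537.2364199  -132.51563647] {'top': array([[ 665.9,   74.3],
       [ 392.7, -211.5]])} 24.0583
```

View pics/a1.png

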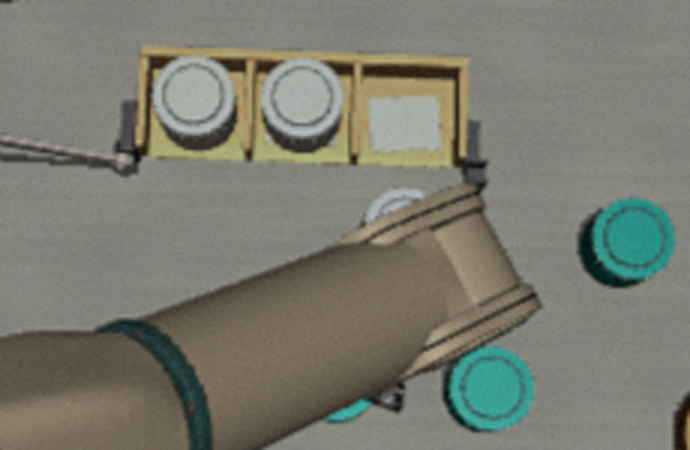

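tin_a now sits in the middle bay at crop (302,97), as deep as tin_c at (195,97). tin_b, near (398,215), is in front of the right bay but partly hidden by the arm. I'll push it in and check it.

```bash
python3 - <<'E'
from h import *
print(tinpos([530,-130],"scene"))
b=C2W(C,(47,-104)); a=C2W(C,(-75,-104))
stroke(a,b)
grip(0.0)
move_ptp([430,200,330],pick([430,200,330],down([1,0])))
im=get_image("top"); print(find_tins({"top":im})["top"],b)
for c in("top","scene"):
    im=get_image(c); D=tip_of(c,"bar_handle")
    print(c,[np.round(d["xyz"]) for d in D[:2]], [np.round(d["xyz"]) for d in tip_of(c,"tin_a")])
    if c=="top": cv2.imwrite("pics/a2.png",cv2.resize(im["color"][110:260,100:330],None,fx=3,fy=3,interpolation=cv2.INTER_CUBIC))
print(sense()["t"])
E
```

```text
[array([ 532.4, -129.3])]
start [-0.3 -0.8  0.3]
end False [ 614.5 -134.5   18. ] [-4.1 -0.2  1. ] 28.3833
[[ 662.5 -132.7]
 [ 392.3 -212. ]
 [ 666.5   73.9]
 [ 400.3  -67.1]
 [ 664.7  -29.5]
 [ 537.2 -345.4]] [ 659.1953577  -135.68067848]
top [array([664.,  69.,  -2.])] [array([662., -35.,  -0.]), array([395., -72.,   2.]), array([ 657., -141.,   -0.]), array([ 389., -213.,   -1.]), array([661.,  66.,  -2.]), array([ 532., -350.,    2.]), array([ 540., -524.,    7.])]
scene [array([539., 304., 158.])] [array([ 388., -214.,   -2.]), array([ 535., -350.,   -1.]), array([ 660., -136.,   -1.]), array([663., -29.,   1.]), array([658.,  74.,   2.]), array([ 545., -520.,    2.])]
31.9
```

View pics/a2.png

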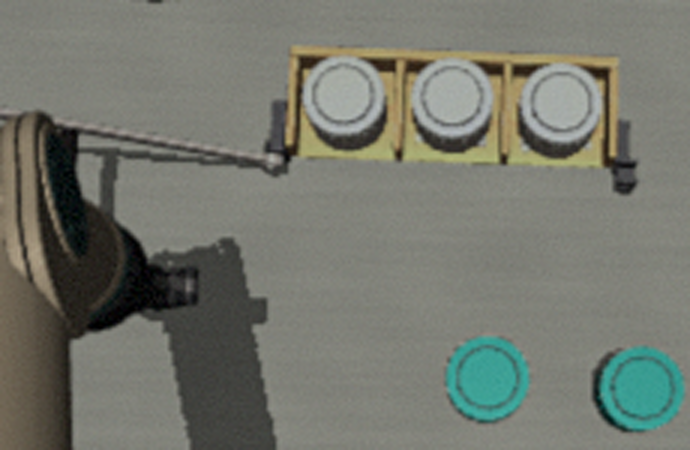

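All three tins are seated in line, at crop (344,97), (452,98) and (560,103). Before the bar, I'll check how the arm is posed relative to it.

```bash
python3 - <<'E'
from h import *
im=get_image("scene"); cv2.imwrite("pics/a3.png",im["color"])
print(np.round(sense()["qpos"],2), -np.array(im["R"]).T@np.array(im["t"]))
i2=get_image("top");print(-np.array(i2["R"]).T@np.array(i2["t"]))
yt=np.array([np.sin(-C[2]),np.cos(C[2]),0])
for th in (2.5,2,1.57,1,.7,.3,0):
  for tilt in (0,.25):
    p=C2W(C,(-88,174-200*np.cos(th)+24*np.sin(th),40+200*np.sin(th)-15))
    R=Rn.from_euler("z",C[2])*Rn.from_euler("y",-tilt)
    for q in down([1,0]):
        j=inverse_kinematics(p,(R*Rn.from_quat(q,scalar_first=True)).as_quat(scalar_first=True))
        print(th,tilt,p.round(),None if j is None else np.round(j,2))
E
```

```text
[-0.99  0.31  0.66  1.86 -0.22  1.04 -1.81] [1169.35101207 -176.56695712  771.3490967 ]
[ 305.0955166   -39.27118861 1377.787988  ]
2.5 0 [536. 320. 145.] [-0.9   0.76  0.54  1.69 -0.5   0.84 -1.74]
2.5 0 [536. 320. 145.] [-0.46  0.7  -0.2   1.67  0.18  0.79  0.8 ]
2.5 0.25 [536. 320. 145.] [-1.01  0.68  0.53  1.89 -0.41  0.46 -1.86]
2.5 0.25 [536. 320. 145.] [-0.62  0.62 -0.08  1.88  0.45  0.49  0.48]
2 0 [534. 251. 207.] [-0.85  0.64  0.59  1.73 -0.43  0.91 -1.68]
2 0 [534. 251. 207.] [-0.38  0.57 -0.17  1.71  0.12  0.86  0.95]
2 0.25 [534. 251. 207.] [-0.96  0.55  0.58  1.94 -0.34  0.53 -1.8 ]
2 0.25 [534. 251. 207.] [-0.5   0.48 -0.1   1.93  0.36  0.55  0.67]
1.57 0 [532. 170. 225.] [-0.75  0.57  0.61  1.8  -0.4   0.9  -1.56]
1.57 0 [532. 170. 225.] [-0.27  0.51 -0.14  1.78  0.09  0.86  1.1 ]
1.57 0.25 [532. 170. 225.] [-0.84  0.46  0.58  2.02 -0.34  0.51 -1.65]
1.57 0.25 [532. 170. 225.] [-0.35  0.41 -0.1   2.    0.3   0.53  0.86]
1 0 [529.  58. 193.] [-0.55  0.58  0.59  1.9  -0.44  0.8  -1.32]
1 0 [529.  58. 193.] [-0.08  0.51 -0.12  1.89  0.09  0.75  1.29]
1 0.25 [529.  58. 19
[... 229 characters left out ...]
3  0.12  0.65  1.36]
0.7 0.25 [528.   8. 154.] [-0.3   0.5   0.3   2.17 -0.49  0.26 -1.19]
0.7 0.25 [528.   8. 154.] [ 0.02  0.49 -0.15  2.16  0.39  0.26  1.07]
0.3 0 [527. -38.  84.] [-0.26  0.72  0.44  1.99 -0.57  0.55 -1.03]
0.3 0 [527. -38.  84.] [ 0.12  0.68 -0.15  1.98  0.2   0.5   1.37]
0.3 0.25 [527. -38.  84.] [ 0.29  0.65 -0.39  2.21  1.33  0.25 -2.89]
0.3 0.25 [527. -38.  84.] [ 0.28  0.65 -0.38  2.21  1.33  0.24  0.26]
0 0 [526. -54.  25.] [-0.16  0.81  0.32  2.01 -0.6   0.42 -0.97]
0 0 [526. -54.  25.] [ 0.15  0.78 -0.15  2.    0.28  0.38  1.32]
0 0.25 [526. -54.  25.] [-0.15  0.79  0.31  2.24  4.23  0.25  0.48]
0 0.25 [526. -54.  25.] [ 0.71  1.04 -1.06  2.21  1.69  0.84  0.04]
```

View pics/a3.png

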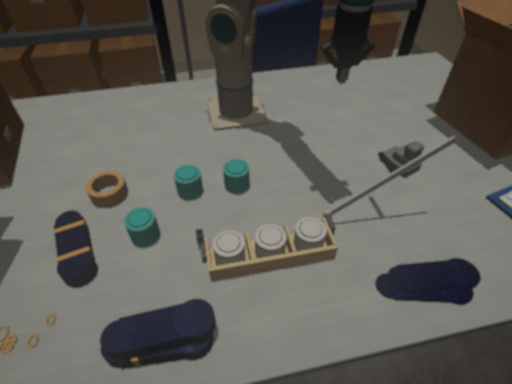

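```bash
cat > bar.py <<'E'
from h import *
qd=down([np.cos(C[2]),np.sin(C[2])])[1]
def hp(th,dy=0,dz=0,x=-88): return C2W(C,(x,174-200*np.cos(th)+dy,40+200*np.sin(th)+dz))
def log(l):
    s=sense();print(l,round(s["t"],1),np.round(s["tcp_pos"],0),np.round(s["force"],1))
E
python3 - <<'E'
from bar import *
t0=2.5
move_ptp(hp(t0,52,70),qd); move_straight(hp(t0,52,-18),vel=200); log("down")
for th in np.arange(2.4,.79,-.2):
    if move_straight(hp(th,22,-18),vel=110,f_stop=25): log("STOP"); break
log("end1")
for c in ("scene","top"):
    get_image(c); print([(np.round(d["xyz"]),d["confidence"]) for d in tip_of(c,"bar_handle")[:2]],"expect",hp(.8,0,0,-76).round())
E
```

```text
down 34.8 [537. 358. 142.] [ 0.5  0.4 -0.1]
STOP 37.3 [537. 196. 237.] [-0.6  0.8  9.9]
end1 37.3 [537. 196. 237.] [-0.6  0.8  9.9]
[(array([537., 180., 237.]), 0.78)] expect [540.   6. 183.]
[(array([604., 145.,  41.]), 0.61)] expect [540.   6. 183.]
```

```bash
python3 - <<'E'
from bar import *
s=sense(); print({k:np.round(s[k],3).tolist() for k in ("tcp_pos","eef_rot","qpos","force","moment","joint_efforts","finger_gap")},qd)
j=inverse_kinematics(hp(1.7,22,-18),qd); print(np.round(j,3), hp(1.8,22,-18),hp(1.6,22,-18))
im=get_image("scene"); cv2.imwrite("pics/b1.png",cv2.resize(im["color"][0:250,230:480],None,fx=2.4,fy=2.4,interpolation=cv2.INTER_CUBIC))
E
```

```text
{'tcp_pos': [537.105, 197.965, 236.248], 'eef_rot': [0.011, 0.009, 1.0, 0.014], 'qpos': [-0.25, 0.501, -0.213, 1.759, 0.114, 0.862, 1.045], 'force': [-0.059, 0.465, 8.189], 'moment': [0.063, 0.151, 0.004], 'joint_efforts': [0.561, -43.199, -1.087, -15.622, 0.138, -0.212, 0.009], 'finger_gap': -0.001} [0.         0.01297258 0.99991585 0.        ]
[-0.267  0.526 -0.198  1.763  0.13   0.865  1.022] [533.20254487 213.14577429 216.76952618] [532.17519002 173.55858837 221.91472061]
```

View pics/b1.png

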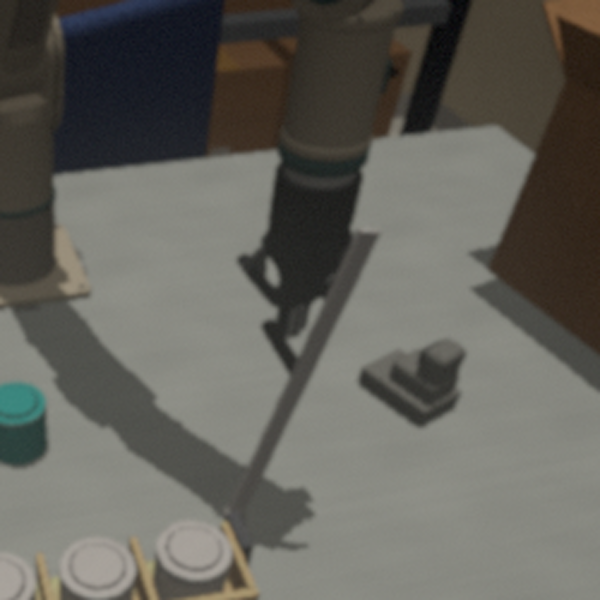

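The tool is pressing on the handle from above: a closed finger's linkage has ridden over the stick (picture (280,330)). I'll back off, straddle the stick with half-open fingers and push it with a flat inner pad.

```bash
python3 - <<'E'
from bar import *
p=np.array(sense()["tcp_pos"]); move_straight([p[0],p[1]+6,320],vel=200,frame=None)
grip(0.5)
H=[]
for k in range(3):
    get_image("scene"); D=tip_of("scene","bar_handle"); 
    if D: H.append(D[0]["xyz"])
h=np.median(H,0); print(np.round(H)); 
hw=C2W(C,(-76,174,40)); th=np.arctan2(h[2]-hw[2],hw[1]-h[1]); print("theta",th)
if 1.3<th<2.3:
    move_ptp(hp(th,0,80),qd); log("above")
    if move_straight(hp(th,0,-19),vel=150,f_stop=10): log("hit")
    else:
        log("cage")
        for t in np.arange(th-.2,.6,-.2):
            if move_straight(hp(t,-14,-19),vel=120,f_stop=25): log("STOP"); break
            log(round(t,2))
    get_image("scene"); print([(np.round(d["xyz"]),d["confidence"]) for d in tip_of("scene","bar_handle")[:2]],t,hp(t,0,0,-76).round())
E
```

```text
[[540. 183. 238.]
 [537. 179. 239.]
 [537. 182. 240.]]
theta 1.752423334506012
above 39.2 [533. 181. 317.] [-0.4  0.1  0.8]
cage 40.0 [533. 182. 218.] [ 0.3  0.1 -0.2]
1.55 40.6 [531. 128. 221.] [-0.3 -0.3  0.3]
1.35 41.0 [530.  89. 216.] [ 0.3 -0.1  0.1]
1.15 41.5 [529.  51. 204.] [ 0.3  0.  -0.6]
0.95 42.0 [528.  16. 184.] [ 0.2 -0.  -0.7]
0.75 42.5 [527. -14. 158.] [ 0.3 -0.5  0. ]
[(array([534.,  -6., 173.]), 0.75)] 0.7524233345060123 [540.  -1. 177.]
```

The bar is at about 0.73 rad. Next I'll press it down from above with closed fingers.

```bash
python3 - <<'E'
from bar import *
p=np.array(sense()["tcp_pos"]); move_straight([p[0],p[1]+8,225],vel=200)
grip(0.0)
move_straight(hp(.73,0,30),vel=150); log("above")
for t in (.65,.5,.35,.2,.08):
    if move_straight(hp(t,0,8),vel=100,f_stop=25): log("STOP"); break
    log(t)
else:
    print(move_straight(hp(0,0,2),vel=50,f_stop=18)); log("low")
    print(move_straight(hp(0,0,-3),vel=30,f_stop=18)); log("low2")
get_image("scene"); print([(np.round(d["xyz"]),d["confidence"]) for d in tip_of("scene","bar_handle")[:2]],hp(0,0,0,-76).round())
E
```

```text
above 43.9 [527.  -3. 203.] [0.2 0.2 0.6]
0.65 44.4 [528. -13. 169.] [ 0.5 -0.4  0.7]
0.5 44.8 [527. -30. 144.] [ 0.9  0.7 -0.2]
0.35 45.3 [527. -42. 117.] [-0.6  0.2  0.2]
0.2 45.7 [526. -50.  88.] [ 0.7  0.3 -0.3]
0.08 46.1 [526. -53.  64.] [0.1 0.  0.1]
True
low 46.5 [527. -54.  48.] [-3.5  0.3 13.8]
True
low2 46.7 [527. -54.  48.] [-1.3  0.6 10.8]
[(array([533., -56.,  41.]), 0.89)] [538. -55.  40.]
```

The handle stopped at z ≈ 40 with a firm contact, so the bar is down. I'll retreat and inspect.

```bash
python3 - <<'E'
from bar import *
p=np.array(sense()["tcp_pos"]); move_straight([p[0],p[1],230],vel=200)
move_ptp([400,250,330],qd)
im=get_image("scene"); print([np.round(d["xyz"]) for d in tip_of("scene","bar_handle")[:1]])
a=cv2.resize(im["color"][110:340,20:360],(780,528),interpolation=cv2.INTER_CUBIC); cv2.imwrite("pics/z1.png",a)
for n in("tape","insoles","scanner","tin_a"): print(n,[np.round(d["xyz"]).tolist() for d in tip_of("scene",n)])
im=get_image("top"); cv2.imwrite("pics/z2.png",cv2.resize(im["color"][110:260,170:400],None,fx=3,fy=3,interpolation=cv2.INTER_CUBIC))
log("end")
E
```

```text
[array([533., -57.,  41.])]
tape [[353.0, -449.0, 0.0]]
insoles [[544.0, -523.0, 1.0]]
scanner [[422.0, 461.0, -1.0]]
tin_a [[657.0, 74.0, -0.0], [528.0, -347.0, -3.0], [662.0, -30.0, -0.0], [394.0, -69.0, -3.0], [390.0, -211.0, -2.0], [605.0, 144.0, 44.0], [658.0, -133.0, -0.0]]
end 49.5 [400. 250. 330.] [ 0.2 -0.6 -0.7]
```

View pics/z1.png

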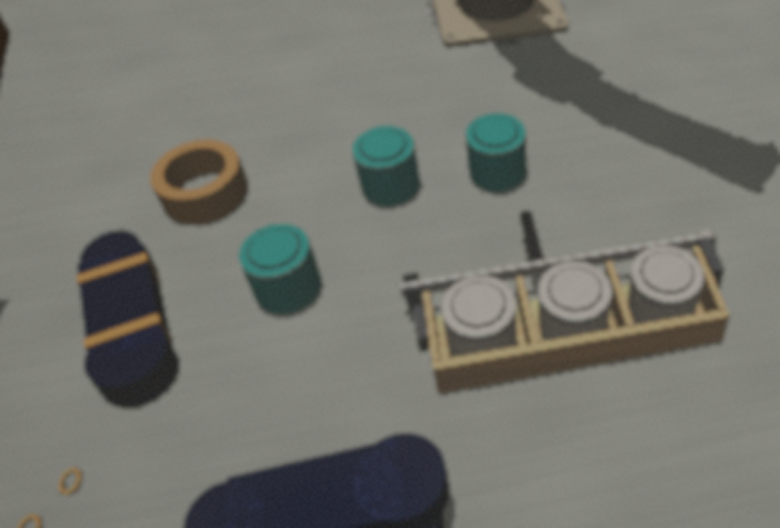

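View pics/z2.png

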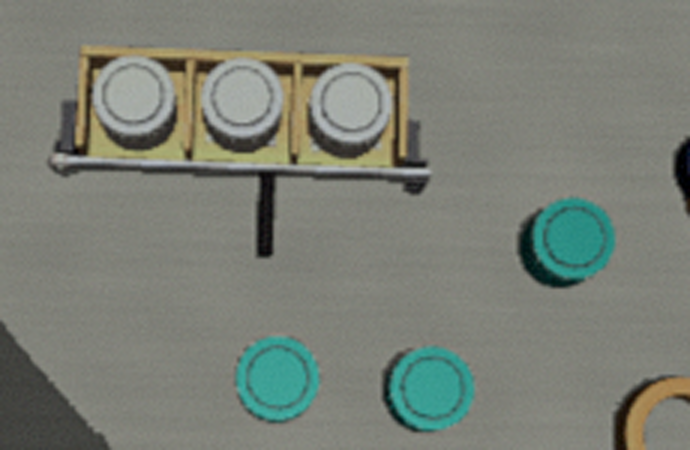

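The bar lies level across the bays, from the hinge at (60,160) to the catch at (418,178). All three tins are seated at (134,97), (242,98) and (350,103), and the other objects are where they were.

```bash
python3 -c "
from station import *
print(close_job())"
```

```text
the job is handed in; nothing more can be done
None
```

The job is handed in: both white tins are pushed right into the two empty bays, the bar rests in its catch, and the tape, insoles, scanner and turquoise tins are where they were; the robot clock read about 50 s, against the 67 s limit.

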